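# Clamp the case, then draw the screwdriver and hold it over the loose screw

### The arm

A 6-joint arm with a two-finger parallel gripper is mounted at the origin on a cart in front of the work surface, level with it; the furniture and walls round the work are solid. World frame = base frame: x ahead of the robot, y to its left, z up, the work surface at z = 0. Lengths are in m, angles in rad, forces in N, time in s.
With the tool pointing down it reaches from about 0.325 to 0.9 m from the base axis. Payload 6.1 kg.
Tool frame: the origin (TCP) lies midway between the tips of the shut fingers; the grasp point (between the pads) lies 19 mm behind it; z points along the fingers, y is the line along which they close (so a half turn about z gives the same grasp; the last joint's range is limited). The gripper opens to 85 mm and grips with 20 to 120 N. Pads are 22 mm wide; open, the fingers measure 114 mm over their backs; the gripper's body (76 mm by 85 mm) begins 54 mm behind the grasp point. The pads swing forward as they close: fully open they stand 13 mm farther back than shut.
Start: joints at [-1.451, 0.22, 1.526, -0, 1.395, -0.126], TCP at [0.152, -0.606, 0.195] pointing down, gripper open.
Joint ranges: [-2.98, 2.98], [-0.91, 2.08], [0.09, 2.57], [-1.24, 4.39], [0.2, 2.65], [-2.68, 2.68]. Speed limits (rad/s): [2.57, 2.57, 3.01, 3.14, 3.14, 3.14].

### API

Orientations are given as [roll, pitch, yaw] about the fixed x, y, z axes, in that order (R = Rz(yaw) Ry(pitch) Rx(roll)).
In Python, from plant import movep, move_l, set_joints, gripper_to, hold, inverse_kinematics, observe, get_image, get_calibration, Unreachable, job_done gives the robot as it stands. Calls block until the motion is done:
- movep(position, orientation): joint-space move of the TCP to a pose.
- move_l(position, feed=0.15, rotation=None, max_force=None): straight line of the TCP; rotation=None keeps the orientation; feed is the mean speed in m/s. With max_force (N) it stops when the force on the tool has changed by that much, and returns True; else False.
- set_joints(angles): joint-space move.
- gripper_to(opening, f_grip=None): finger opening in m; f_grip is the grip in N (None keeps the last); returns when the fingers have stopped.
- hold(seconds).
- inverse_kinematics(position, orientation): joint angles nearest the present ones, or None.
- observe(): the state.
- get_image(name): name is "scene" or "top" or "wrist"; returns (picture, depth): 384x512x3 uint8, red, green, blue; 384x512 float32, m along the optical axis (not along the pixel's ray), 0 where there is no reading.
- get_calibration(name): a dict with "intrinsics" (3x3 intrinsics, pixels), "dist_coeffs" ([k1, k2, p1, p2, k3] as OpenCV has them; the pictures are not rectified), "world_from_camera" (4x4, takes a point from camera to world coordinates). Camera axes: x right, y down, z forward; pixel columns grow to the right and rows downward; lengths in m; the calibration is good to about 2 mm. A picture is of the moment at which its call begins: read the wrist's pose just before it. get_calibration takes no time and is no camera call; for the wrist camera it gives the pose at the moment of the call.
A pose or a line that the arm cannot do raises Unreachable and nothing moves.
- job_done(): hands the job in; it is judged then, once.
The state is a dict: "time_s": time; "q": joint angles; "joint_velocities": joint speeds; "joint_torque": joint torques, N m; "eef_pos": TCP position; "tcp_rot": TCP orientation; "ft_force": force on the tool from outside, world axes, zero at the start; "torque": the same for the moment, N m; "opening": finger opening in m; "grasp_force": force on a finger pad.
Only numpy, scipy, OpenCV 4.12 (cv2) and the standard library are available. Lean on these libraries where they do the work, as an engineer would, in place of code of your own. Each camera call takes 0.05 s, during which the arm holds its last target. There are 200 camera calls.

### The job

Get ready to drive the last screw of the small grey case: first clamp the case down by pressing the toggle clamp's black handle all the way over, then draw the long-handled screwdriver out of the slanted plywood rack. Turn it upright, tip down, and finish while holding it still in the gripper with its tip centred about a centimetre above the one screw that stands proud of the lid, touching neither screw nor case with it; leave the short screwdriver and the tape roll where they are.

Things in the scene. Friction and masses are not known exactly. Their poses are not given: they have to be found in the camera images.
- fixture: Assembly fixture fixed to the table: aluminium plate 130 (x) x 265 (y) x 12 mm, origin on the table near its middle, z up. The case stands at its +y end, a toggle clamp on its -y half with the handle pointing to -y.
- clamp_lever (a joint): Angle of the clamp's handle, rad: 0 open (handle raised about 66 degrees), grows as the handle is swung away from the case and down; dead centre 1.15, end stop 1.21 (handle level, locked). Hinge axis: parallel to fixture x through (0, -0.065, 0.046) m of the fixture frame. Stays where left; needs a few N at the grip. A link swings the clamp arm down with it.
- clamp_grip (a point): Point on the face to push of the handle's black grip (20 mm wide, 16 thick, 78 long), 107 mm from the hinge axis, 23 mm from the grip's outer end. That face lies 21 mm off the hinge axis. Site y runs along the handle towards the hinge, z out of that face. With the clamp shut it is about 61 mm above the table at (0, -0.171) m in the fixture frame.
- clamp_arm: Clamp arm, two steel straps, origin on its pivot at (0, -0.025, 0.034) m in the fixture frame; carries on a spindle a sprung rubber foot (17 mm across) 80 mm from the pivot, which presses on the lid with about 5 N when the clamp is shut.
- case: Grey plastic case 70 (x) x 96 (y) x 30 mm high, loose, standing in the fixture's nest (1.5 mm play). Origin: centre of its underside; z up. A cross-head screw at each corner of the lid: three are home, one stands proud.
- screw_head (a point): Centre of the top of the proud screw's head (8 mm across): at (-0.0265, 0.0395, 0.040) m in the case frame, 10 mm above the lid.
- rack: Plywood tool rack fixed to the table, 120 (x) x 190 (y) x 107 mm high, origin on the table under it. Two slanted shelves between upright cheeks, each with three 8 mm holes 40 mm apart in y, leaning 45 degrees: tools stick out up and towards rack -x. Handles rest on the upper shelf: hole mouths at x -0.030, z 0.080 m; the lower shelf is 60 mm down the hole.
- driver: Long-handled screwdriver, loose, about 75 g, 196 mm long, in one of the two outer holes. Its axis is x = 0, z = 0.0127 m of its frame: tip at y -0.098, 6 mm shaft to y -0.003, then the red handle, 26 to 28 mm thick, to y +0.098. In the rack its +y points up at 45 degrees, to rack -x. It comes free when drawn 100 mm along its axis.
- driver_tip (a point): Tip of the long screwdriver, on its axis.
- driver_butt (a point): Rear end of the long screwdriver's handle, on its axis.
- short_driver: The other, short screwdriver in the other outer hole of the rack: same shaft, handle only 57 mm long and 23 mm thick. Same frame convention. To be left alone.
- robot_car: Fixed clutter on the table: small two-wheeled robot car with a circuit board, 97 x 128 x 65 mm, origin under its middle.
- supply: Fixed clutter on the table: black power brick lying flat, 50 x 112 x 30 mm, origin under its middle.
- tape_roll: Bystander: roll of white tape standing on its flat side, 53 mm across, 44 mm high, origin under its middle.
Things that resemble listed ones, but are neither listed nor needed, are in the scene too. Leave any green look-alike of the case alone.

How it is judged:
By the outcome, as a careful person would: the job done as asked, in the order asked, and still so for the second after the job is handed in, while the arm keeps its last pose, push and grip.
It also fails if it takes over 59 s, if anything falls off the work surface, if the arm or the gripper's body presses on something with over 40 N, if the wrist force passes 120 N, or if a joint passes its speed limit or range.

## Working session

There is one attempt and no reset: what is moved stays moved. The work goes in short steps, each a Python script; the robot and the scene stay as the last script left them, time stands still between calls to the robot, and variables do not carry over. Pictures are saved under pics/ and viewed, at most 10 in all, crops included, and the job is handed in when it is done.

```bash
ls; mkdir -p pics
python3 - <<'E'
from plant import *
import cv2,numpy as np
for n in ("scene","top"):
    p,d=get_image(n); cv2.imwrite(f"pics/{n}0.png",cv2.cvtColor(p,cv2.COLOR_RGB2BGR)); np.savez(f"{n}0.npz",p=p,d=d)
    c=get_calibration(n); print(n,np.round(c["intrinsics"],1).tolist(),c["dist_coeffs"],np.round(c["world_from_camera"],3).tolist())
print(observe())
E
```

```text
pics
scene [[352.4, 0.0, 259.7], [0.0, 352.4, 195.3], [0.0, 0.0, 1.0]] [-0.01602445  0.          0.          0.          0.        ] [[-0.869, -0.387, 0.309, 0.299], [-0.495, 0.681, -0.54, 0.496], [-0.001, -0.622, -0.783, 0.773], [0.0, 0.0, 0.0, 1.0]]
top [[414.0, 0.0, 248.8], [0.0, 414.0, 196.2], [0.0, 0.0, 1.0]] [-0.09268277  0.          0.          0.          0.        ] [[0.004, -0.997, 0.075, 0.476], [-1.0, -0.004, 0.001, 0.037], [-0.001, -0.075, -0.997, 1.202], [0.0, 0.0, 0.0, 1.0]]
{'time_s': 0.1, 'q': array([-1.45108878e+00,  2.21182723e-01,  1.52749285e+00, -1.76219626e-05,
        1.39472751e+00, -1.26120874e-01]), 'joint_velocities': array([ 0.00056797, -0.00119994, -0.00097516,  0.00059515, -0.00104975,
        0.00027453]), 'joint_torque': array([ 9.92094829e-04, -4.98245645e+01, -3.90546227e+01, -1.75661730e-04,
        5.71311481e-03,  1.11494856e-05]), 'eef_pos': array([ 0.15200273, -0.60559567,  0.19398878]), 'tcp_rot': array([-3.13979442e+00, -2.10521515e-04,  2.45831336e-01]), 'ft_force': array([-0.51843727, -0.98530005, -0.28370429]), 'torque': array([-0.01837247, -0.02507949, -0.00488963]), 'grasp_force': 0.0, 'opening': 0.08548489149526313}
```

View pics/scene0.png

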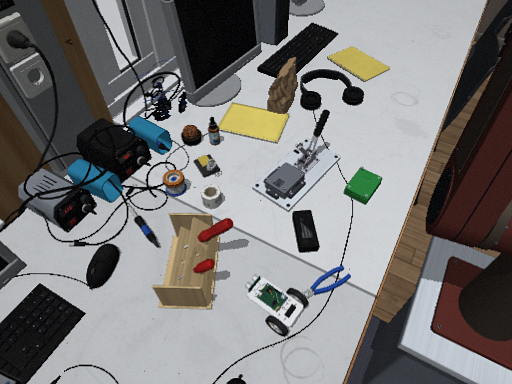

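View pics/top0.png

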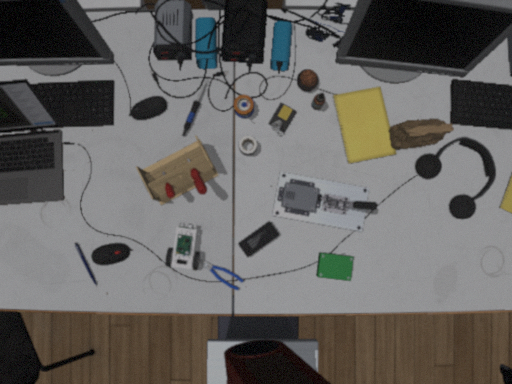

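Scene: the fixture with the grey case is at about (295,175) and its black handle at (320,122). The rack is at (190,260), with a long red handle at (216,230) and a short one at (204,266). In the top view, the case is at (299,197), the handle grip at (364,206), the long driver at (198,180) and the short one at (169,190).

Look-alikes: the green box at (363,185) in scene versus the grey case, the short red handle versus the long one, and the blue screwdriver at (146,232). I choose the grey case and the long red handle. Next I'll measure and check a close crop.

```bash
cat > h.py <<'E'
from plant import *
import cv2,numpy as np
from scipy.spatial.transform import Rotation as Ro
def cloud(d,c):
    h,w=d.shape; u,v=np.meshgrid(np.arange(w),np.arange(h))
    n=cv2.undistortPoints(np.stack([u,v],-1).reshape(-1,1,2).astype(float),c["intrinsics"],c["dist_coeffs"]).reshape(h,w,2)
    X=np.dstack([n,np.ones((h,w))])*d[...,None]
    T=c["world_from_camera"]; return X@T[:3,:3].T+T[:3,3]
def project(P,c):
    W=np.linalg.inv(c["world_from_camera"])
    return cv2.projectPoints(np.atleast_2d(P).astype(float),cv2.Rodrigues(W[:3,:3])[0],W[:3,3],c["intrinsics"],c["dist_coeffs"])[0].reshape(-1,2)
def ray(uv,c,z):
    n=cv2.undistortPoints(np.array(uv,float).reshape(-1,1,2),c["intrinsics"],c["dist_coeffs"]).reshape(-1,2)
    T=c["world_from_camera"]; D=np.c_[n,np.ones(len(n))]@T[:3,:3].T
    return T[:3,3]+D*((z-T[2,3])/D[:,2:])
def snap(n,f):
    c=get_calibration(n); p,d=get_image(n); np.savez(f,p=p,d=d,T=c["world_from_camera"]); return p,d,c
E
python3 - <<'E'
from h import *
S={n:(np.load(n+"0.npz"),get_calibration(n)) for n in ("scene","top")}
for n,(f,c) in S.items():
    p,d=f["p"],f["d"]; X=cloud(d,c); hsv=cv2.cvtColor(p,cv2.COLOR_RGB2HSV)
    red=((hsv[...,0]<8)|(hsv[...,0]>172))&(hsv[...,1]>150)&(hsv[...,2]>60)&(d>0)
    k,L,st,ce=cv2.connectedComponentsWithStats(red.astype(np.uint8))
    for i in range(1,k):
        m=L==i
        if 25<st[i,4]<2000:
            P=X[m]; q=P.mean(0); 
            if q[0]<.3 or q[2]<.02: continue
            u,s,vt=np.linalg.svd(P-q); pr=(P-q)@vt[0]
            print(n,"red",st[i],np.round(q,3),"ax",np.round(vt[0],2),"ext",np.round([pr.min(),pr.max()],3),"z",P[:,2].min().round(3),P[:,2].max().round(3))
    # plate: points z in 5..20mm, region
    r=(X[...,0]>.3)&(X[...,0]<.75)&(X[...,1]>-.4)&(X[...,1]<.05)
    m=r&(abs(X[...,2]-.012)<.005)&(p.min(-1)>(130 if n=="scene" else 110))
    k,L,st,ce=cv2.connectedComponentsWithStats(m.astype(np.uint8))
    print(n,"table z",np.median(X[...,2][(abs(X[...,2])<.02)&r]))
    for i in np.argsort(-st[1:,4])[:3]+1:
        P=X[L==i]; rc=cv2.minAreaRect(P[:,:2].astype(np.float32)); print(n,"plate",st[i],rc,P[:,2].mean())
    m=r&(X[...,2]>.035)&(X[...,2]<.05)&(hsv[...,1]<60)
    k,L,st,ce=cv2.connectedComponentsWithStats(m.astype(np.uint8))
    for i in np.argsort(-st[1:,4])[:2]+1:
        P=X[L==i]; print(n,"lid",st[i],cv2.minAreaRect(P[:,:2].astype(np.float32)),np.median(P[:,2]))
    # rack
    r=(X[...,0]>.3)&(X[...,0]<.75)&(X[...,1]>.08)&(X[...,1]<.4)&(X[...,2]>.05)&~red
    P=X[r]; print(n,"rack",cv2.minAreaRect(P[:,:2].astype(np.float32)),P[:,2].max())
f,c=S["scene"]; 
a=cv2.resize(f["p"][95:215,235:375],None,fx=4,fy=4,interpolation=cv2.INTER_CUBIC)
cv2.imwrite("pics/fix.png",a[...,::-1])
b=np.vstack([cv2.resize(S["top"][0]["p"][165:240,265:385],None,fx=5,fy=5,interpolation=2),]); 
b2=cv2.resize(S["top"][0]["p"][135:210,130:225],None,fx=2.5,fy=2.5)
cv2.imwrite("pics/top1.png",b[...,::-1])
E
```

```text
scene red [198 219  35  23 351] [0.593 0.18  0.124] ax [ 0.65  0.39 -0.65] ext [-0.04   0.057] z 0.082 0.153
scene red [193 259  22  14 191] [0.57  0.257 0.107] ax [ 0.63  0.28 -0.72] ext [-0.019  0.077] z 0.001 0.121
scene table z -0.002502513260782324
scene plate [ 252  147   88   63 1221] ((0.5507268905639648, -0.16630621254444122), (0.2661413252353668, 0.12938645482063293), 79.6537094116211) 0.009363003960002161
scene plate [302 138   9  11  56] ((0.579865038394928, -0.28409716486930847), (0.024447370320558548, 0.049196116626262665), 15.111190795898438) 0.008971759130092377
scene plate [310 142   4   8  18] ((0.5568443536758423, -0.28238165378570557), (0.007189377676695585, 0.034147243946790695), 12.16673755645752) 0.009690498494509715
scene lid [265 162  40  32 658] ((0.5612050890922546, -0.1014924868941307), (0.09661984443664551, 0.07068879157304764), 79.42052459716797) 0.039084906932400854
scene lid [202 185  19  12  91] ((0.710405707359314, 0.034959275275468826), (0.04931517317891121, 0.0284123495221138), 1.1479146480560303) 0.039954083211715896
scene rack ((0.539969861507415
[... 594 characters left out ...]
, (0.007537892088294029, 0.00664022471755743), 24.834300994873047) 0.015588750212449876
top plate [326 204   2   2   3] ((0.5421968102455139, -0.18484389781951904), (0.0029516404028981924, 0.0032304690685123205), 1.8429322242736816) 0.012716789836179002
top lid [281 182  38  31 839] ((0.5616591572761536, -0.10439115017652512), (0.09680299460887909, 0.07031227648258209), 80.0510482788086) 0.04233317185260366
top lid [246 136  11  19 105] ((0.7091773748397827, 0.03353144973516464), (0.05043909326195717, 0.028386805206537247), 0.20162127912044525) 0.04383149191075564
top rack ((0.5400577783584595, 0.21150286495685577), (0.334410697221756, 0.1974322497844696), 16.59381675720215) 0.15152301828254
```

View pics/fix.png

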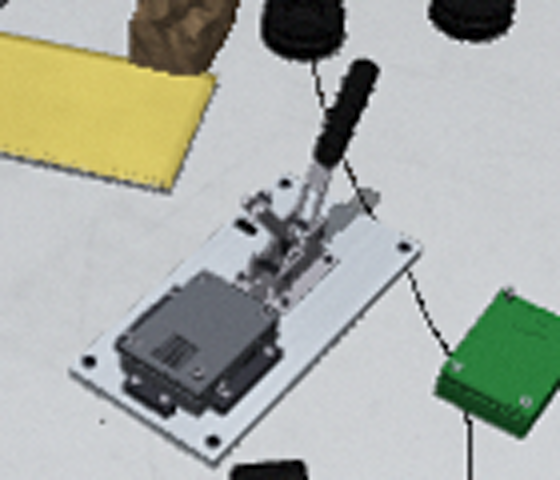

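Crop: the grey case is in the nest, with its near-corner screw at crop (197,372), the -x/+y lid corner, looking proud. The clamp is open with its black grip at (347,115), and the green look-alike at (505,360) stays untouched. The plate measures 265x130 and the lid 97x70 at z 0.042, both matching the given sizes. The fixture is therefore at about (0.551,-0.167) with yaw -10.2°. Next I check the handle position and reachability.

```bash
cat >> h.py <<'E'
FX=np.array([.551,-.167,0.]);FY=np.deg2rad(-10.2);RF=Ro.from_euler('z',FY).as_matrix()
def fix(p): return FX+RF@np.asarray(p,float)
def grip(a,s=.105,off=.021):
    e=np.deg2rad(66)-a; return np.array([0,-.065-s*np.cos(e)+off*np.sin(e),.046+s*np.sin(e)+off*np.cos(e)])
E
python3 - <<'E'
from h import *
for n in ("scene","top"):
    f=np.load(n+"0.npz");c=get_calibration(n);X=cloud(f["d"],c);F=(X-FX)@RF
    m=(abs(F[...,0])<.05)&(F[...,1]>-.2)&(F[...,1]<.02)&(F[...,2]>.03)&(F[...,2]<.25)
    P=F[m]
    for y in np.arange(-.16,.02,.015):
        q=P[abs(P[:,1]-y)<.0075]
        if len(q): print(n,y.round(3),"z",q[:,2].max().round(3),"x@top",q[q[:,2]>q[:,2].max()-.01,0].mean().round(3),len(q))
    # rack by edges: points of plywood
    hsv=cv2.cvtColor(f["p"],cv2.COLOR_RGB2HSV)
    r=(abs(X[...,0]-.6)<.16)&(abs(X[...,1]-.22)<.16)&(X[...,2]>.03)&(X[...,2]<.125)&(hsv[...,0]>8)&(hsv[...,0]<28)&(hsv[...,1]>60)
    k,L,st,ce=cv2.connectedComponentsWithStats(r.astype(np.uint8)); i=1+np.argmax(st[1:,4]); P=X[L==i]
    print("rack",cv2.minAreaRect(P[:,:2].astype(np.float32)),np.percentile(P[:,2],[1,99]))
print(grip(0),grip(1.21))
for yaw in (79.8,-100.2,-10.2):
    for a in (0,1.21):
        print(yaw,a,inverse_kinematics(fix(grip(a)+[0,.011,0]),[np.pi,0,np.deg2rad(yaw)]))
E
```

```text
scene -0.115 z 0.162 x@top -0.004 13
scene -0.1 z 0.161 x@top -0.001 78
scene -0.085 z 0.141 x@top -0.002 83
scene -0.07 z 0.114 x@top -0.001 94
scene -0.055 z 0.067 x@top -0.001 59
scene -0.04 z 0.053 x@top -0.005 26
scene -0.025 z 0.077 x@top -0.008 47
scene -0.01 z 0.117 x@top -0.002 29
scene 0.005 z 0.121 x@top -0.002 36
rack ((0.6354174017906189, 0.24301466345787048), (0.09831494837999344, 0.18701134622097015), 28.23777198791504) [0.0334451  0.10511131]
top -0.115 z 0.167 x@top -0.001 38
top -0.1 z 0.164 x@top 0.001 68
top -0.085 z 0.14 x@top -0.0 64
top -0.07 z 0.112 x@top -0.001 68
top -0.055 z 0.057 x@top 0.001 51
top -0.04 z 0.067 x@top -0.001 33
top -0.025 z 0.088 x@top -0.0 41
top -0.01 z 0.124 x@top 0.0 22
top 0.005 z 0.124 x@top 0.0 39
rack ((0.6302399635314941, 0.23643997311592102), (0.10932612419128418, 0.18195176124572754), 28.343198776245117) [0.03614302 0.10955502]
[ 0.         -0.08852289  0.15046374] [ 0.         -0.17104199  0.06086933]
79.8 0 [-0.55887732  0.1719178   1.6676689   0.          1.30200596 -0.38085373]
79.8 1.21 [-0.68374861  0.3236843   1.66519139  0.          1.15271697 -0.50572503]
-100.2 0 None
-100.2 1.21 [-6.83748612e-01  3.23684298e-01  1.66519139e+00 -4.44089210e-16
  1.15271697e+00  2.63586763e+00]
-10.2 0 [-5.58877316e-01  1.71917800e-01  1.66766890e+00 -4.44089210e-16
  1.30200596e+00  1.18994259e+00]
-10.2 1.21 [-6.83748612e-01  3.23684298e-01  1.66519139e+00 -4.44089210e-16
  1.15271697e+00  1.06507130e+00]
```

Run:
```python
from h import *
O=[np.pi,0,np.deg2rad(79.8)]
gripper_to(0,40)
p=lambda a,dy=.011,dz=0:fix(grip(a)+[0,dy,dz])
movep(p(0,.036,.08),O)
move_l(p(0,.034),feed=.2)
print(observe()["time_s"],observe()["eef_pos"],observe()["ft_force"])
for a in (0.05,.25,.45,.65,.85,1.0,1.1):
    r=move_l(p(a,.011-.011*a/1.2),feed=.12,max_force=35); o=observe(); print(a,r,o["time_s"],o["ft_force"].round(1))
    if r: break
else:
    r=move_l(p(1.21,0,-.004),feed=.04,max_force=32); o=observe(); print(r,o["time_s"],o["ft_force"].round(1),o["eef_pos"],p(1.21,0))
```

```text
3.4 [ 0.54135864 -0.2212585   0.15090069] [0.89364415 0.43489791 0.01447917]
0.05 False 3.7917 [ 0.6  0.1 -0.5]
0.25 False 4.1333 [ 0.8  0.1 -1. ]
0.45 False 4.475 [-0.3 -0.7 -0.4]
0.65 False 4.8167 [-0.  -0.8  1.1]
0.85 False 5.15 [-0.5  0.8  0.1]
1.0 False 5.4417 [-1.1  0.   0.1]
1.1 False 5.6917 [ 0.3  0.1 -0.1]
False 6.2417 [ 0.1 -0.2  0.1] [ 0.52057003 -0.33523473  0.05659504] [ 0.52071107 -0.33533877  0.06086933]
```

Run:
```python
from h import *
p,d,c=snap("scene","s1.npz")
cv2.imwrite("pics/s1.png",cv2.resize(p[85:220,230:380],None,fx=4,fy=4,interpolation=2)[...,::-1])
```

```text
(no output)
```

View pics/s1.png

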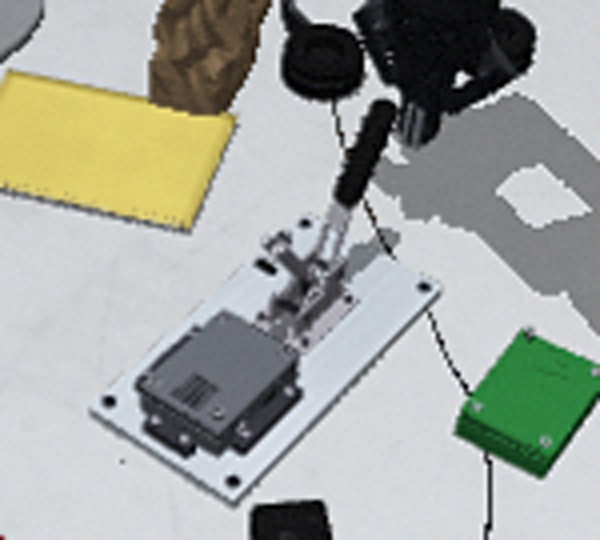

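The picture shows the handle still up at (365,150), with the gripper past it at (415,110). The handle may have passed between fingers that weren't shut, so I'll check the opening.

Run:
```python
from h import *
o=observe();print(o["opening"],o["eef_pos"],o["tcp_rot"],o["time_s"])
f=np.load("s1.npz");c=get_calibration("scene")
b=grip(1.21)+[0,0,-.004]
print(project([o["eef_pos"],fix(grip(0)),fix(grip(0)+[0,-.0,.02]),fix(grip(1.21))],c), "crop", (project([o["eef_pos"],fix(grip(0))],c)-[230,85])*4)
p,d,c=snap("top","t1.npz"); X=cloud(d,c);F=(X-FX)@RF
m=(abs(F[...,0])<.06)&(F[...,1]>-.25)&(F[...,1]<-.05)&(F[...,2]>.03)
P=F[m]
for y in np.arange(-.25,-.05,.015):
    q=P[abs(P[:,1]-y)<.0075]
    if len(q): print(y.round(3),"z",q[:,2].max().round(3),"x",q[:,0].min().round(3),q[:,0].max().round(3))
cv2.imwrite("pics/t1.png",cv2.resize(p[140:260,270:430],None,fx=4,fy=4,interpolation=2)[...,::-1])
```

```text
0.00017499764106211347 [ 0.52073627 -0.33534639  0.05684902] [-3.14154136e+00 -5.32226595e-05  1.39271434e+00] 6.2917
[[331.68767105 128.04203713]
 [320.7476582  117.07510391]
 [321.73491078 111.18881068]
 [331.90175882 127.03218786]] crop [[406.75068418 172.16814851]
 [362.99063282 128.30041565]]
-0.235 z 0.471 x -0.015 0.016
-0.22 z 0.486 x -0.043 0.019
-0.205 z 0.496 x -0.06 0.024
-0.19 z 0.498 x -0.06 0.047
-0.175 z 0.473 x -0.055 0.059
-0.16 z 0.473 x -0.046 0.06
-0.145 z 0.473 x -0.035 0.06
-0.13 z 0.487 x -0.028 0.06
-0.115 z 0.497 x -0.021 0.041
-0.1 z 0.51 x -0.045 0.015
-0.085 z 0.52 x -0.06 0.01
-0.07 z 0.521 x -0.06 0.013
-0.055 z 0.06 x -0.015 0.016
```

View pics/t1.png

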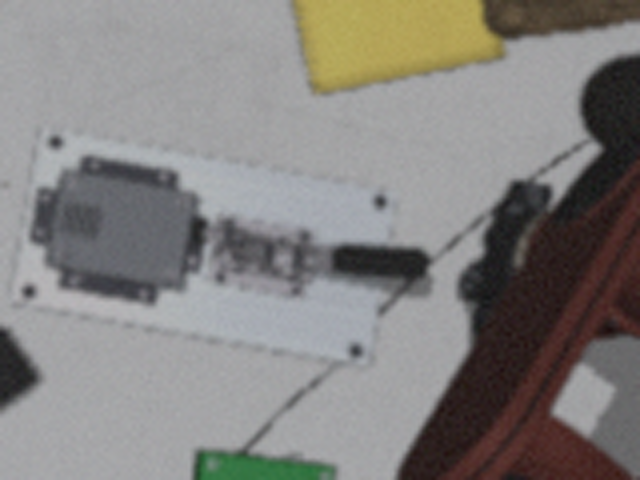

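Run:
```python
from h import *
f=np.load("s1.npz");c=get_calibration("scene");X=cloud(f["d"],c);F=(X-FX)@RF
for cx,cy in [(372,120),(365,150),(350,185),(405,110),(410,125),(415,138),(425,110),(420,90),(415,150)]:
    u,v=230+cx//4,85+cy//4; print((cx,cy),f["p"][v,u],"fix",F[v,u].round(3))
g0=np.load("scene0.npz");dd=abs(g0["d"]-f["d"]);m=(dd>.01)&(f["d"]>0)
G=F[m]; G=G[(abs(G[:,0])<.1)&(G[:,1]<-.05)&(G[:,1]>-.3)&(G[:,2]>.02)]; i=np.argsort(G[:,2])[:12]; print(G[i].round(3))
o=observe();print(o["q"],((o["eef_pos"]-FX)@RF).round(3))
```

```text
(372, 120) [19 17 17] fix [-0.    -0.099  0.151]
(365, 150) [15 15 17] fix [-0.003 -0.089  0.135]
(350, 185) [13 17 19] fix [-0.003 -0.075  0.111]
(405, 110) [22 23 28] fix [ 0.008 -0.161  0.12 ]
(410, 125) [37 37 41] fix [ 0.001 -0.159  0.11 ]
(415, 138) [84 88 93] fix [-0.005 -0.157  0.104]
(425, 110) [16 19 19] fix [-0.009 -0.158  0.13 ]
(420, 90) [14 15 16] fix [ 0.002 -0.168  0.136]
(415, 150) [111 112 115] fix [ 0.045 -0.267 -0.005]
[[-0.002 -0.16   0.092]
 [-0.007 -0.163  0.093]
 [ 0.005 -0.159  0.093]
 [-0.005 -0.16   0.094]
 [ 0.006 -0.16   0.096]
 [ 0.013 -0.165  0.097]
 [-0.006 -0.163  0.097]
 [ 0.    -0.156  0.098]
 [-0.002 -0.157  0.098]
 [ 0.002 -0.159  0.098]
 [-0.01  -0.162  0.099]
 [-0.005 -0.157  0.1  ]]
[-6.99362984e-01  3.37446065e-01  1.65554838e+00 -1.39392557e-05
  1.14832016e+00 -5.21330143e-01] [ 0.    -0.171  0.057]
```

Scene depth puts the fingertips near z 0.095, while the TCP reads 0.057. I'll use the wrist camera to see whether the arm pose or the tool length is off.

Run:
```python
from h import *
o=observe();p,d,c=snap("wrist","w1.npz");X=cloud(d,c)
print(c["world_from_camera"].round(3).tolist(),c["intrinsics"].round(1).tolist(),c["dist_coeffs"])
print("tcp px",project(o["eef_pos"],c)); 
z=X[...,2][d>0]; h,e=np.histogram(z,np.arange(-.1,.2,.005)); print([(round(b,3),a) for a,b in zip(h,e) if a>1500])
T=c["world_from_camera"]; R=Ro.from_euler('xyz',o["tcp_rot"]).as_matrix()
tool=(X-o["eef_pos"])@R; m=(d>0)&(abs(tool[...,0])<.03)&(abs(tool[...,1])<.06)&(tool[...,2]>-.12)
print("tool z max near axis",[ (round(v,3),int((abs(tool[...,2][m]-v)<.005).sum())) for v in np.arange(-.12,.07,.01)])
cv2.imwrite("pics/w1.png",p[...,::-1])
```

```text
[[0.984, -0.171, -0.049, 0.534], [-0.177, -0.945, -0.274, -0.265], [0.0, 0.278, -0.96, 0.237], [0.0, 0.0, 0.0, 1.0]] [[298.3, 0.0, 253.5], [0.0, 298.3, 197.0], [0.0, 0.0, 1.0]] [-0.05853488  0.          0.          0.          0.        ]
tcp px [[252.22348309 225.59016429]]
[(np.float64(-0.005), np.int64(17596)), (np.float64(0.0), np.int64(79900)), (np.float64(0.005), np.int64(12813)), (np.float64(0.01), np.int64(19459)), (np.float64(0.015), np.int64(3123)), (np.float64(0.025), np.int64(2483)), (np.float64(0.03), np.int64(5539)), (np.float64(0.14), np.int64(2357)), (np.float64(0.145), np.int64(2996)), (np.float64(0.15), np.int64(4262)), (np.float64(0.155), np.int64(3205)), (np.float64(0.16), np.int64(6363)), (np.float64(0.165), np.int64(4907)), (np.float64(0.17), np.int64(4996)), (np.float64(0.175), np.int64(5470)), (np.float64(0.18), np.int64(6397)), (np.float64(0.185), np.int64(2507))]
tool z max near axis [(np.float64(-0.12), 4922), (np.float64(-0.11), 9033), (np.float64(-0.1), 4343), (np.float64(-0.09), 5287), (np.float64(-0.08), 1491), (np.float64(-0.07), 828), (np.float64(-0.06), 629), (np.float64(-0.05), 497), (np.float64(-0.04), 123), (np.float64(-0.03), 0), (np.float64(-0.02), 0), (np.float64(-0.01), 0), (np.float64(-0.0), 0), (np.float64(0.01), 0), (np.float64(0.02), 0), (np.float64(0.03), 0), (np.float64(0.04), 0), (np.float64(0.05), 329), (np.float64(0.06), 8154)]
```

View pics/w1.png

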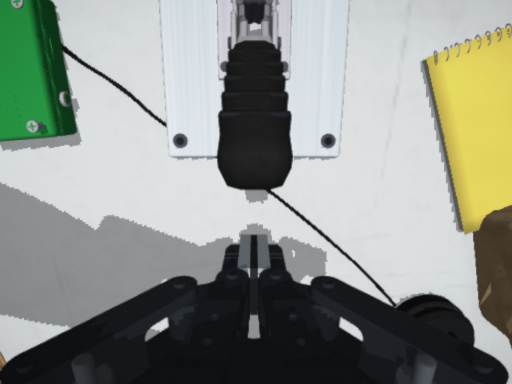

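The wrist view shows table z ≈ 0, so the arm pose is right. The real fingertips at (253,236) end about 37 mm short of the nominal TCP, and the handle at (255,130) is untouched. I'll measure that tool offset and work with the true tip.

Run:
```python
from h import *
o=observe(); f=np.load("w1.npz"); c=get_calibration("wrist"); c["world_from_camera"]=f["T"]
X=cloud(f["d"],c);R=Ro.from_euler('xyz',o["tcp_rot"]).as_matrix(); tool=(X-o["eef_pos"])@R
for v in (232,234,236,238,240,244,248,256): print(v,[tool[v,u].round(4).tolist() for u in (242,248,254,260,266)])
# shut finger widths by tool z
g=np.load("s1.npz");Xs=cloud(g["d"],get_calibration("scene")); t=(Xs-o["eef_pos"])@R
m=(abs(t[...,0])<.05)&(abs(t[...,1])<.08)&(t[...,2]<-.02)&(t[...,2]>-.13)
for z in np.arange(-.125,-.03,.01):
    q=t[m&(abs(t[...,2]-z)<.005)]
    if len(q): print(z.round(3),len(q),q[:,:2].min(0).round(3),q[:,:2].max(0).round(3))
```

```text
232 [[-0.0282, -0.0091, 0.0566], [-0.0282, -0.004, 0.0564], [-0.0278, 0.0012, 0.0554], [-0.0286, 0.0063, 0.0575], [-0.0283, 0.0114, 0.0567]]
234 [[0.0112, -0.0051, -0.0395], [0.0113, -0.002, -0.0399], [0.0117, 0.001, -0.0407], [0.0112, 0.004, -0.0396], [0.0119, 0.007, -0.0412]]
236 [[0.0118, -0.0049, -0.0434], [0.0118, -0.002, -0.0434], [0.0117, 0.001, -0.0432], [0.0112, 0.004, -0.042], [0.0121, 0.0069, -0.0441]]
238 [[0.0117, -0.0048, -0.0456], [0.0116, -0.0019, -0.0454], [0.0117, 0.001, -0.0457], [0.0118, 0.0039, -0.0458], [0.0121, 0.0068, -0.0465]]
240 [[0.0112, -0.0048, -0.047], [0.0116, -0.0019, -0.0477], [0.0118, 0.001, -0.0482], [0.0116, 0.0039, -0.0479], [0.0117, 0.0067, -0.048]]
244 [[0.0119, -0.0046, -0.0529], [0.0111, -0.0018, -0.0512], [0.0114, 0.001, -0.0519], [0.0119, 0.0038, -0.053], [0.0115, 0.0066, -0.052]]
248 [[0.0119, -0.0044, -0.0572], [0.0116, -0.0017, -0.0565], [0.0121, 0.001, -0.0574], [0.0121, 0.0037, -0.0574], [0.0121, 0.0064, -0.0576]]
256 [[0.012, -0.0041, -0.0649], [0.0121, -0.0016, -0.0653], [0.0118, 0.001, -0.0646], [0.0116, 0.0035, -0.0642], [0.0122, 0.006, -0.0655]]
-0.125 148 [-0.012 -0.063] [0.022 0.06 ]
-0.115 96 [-0.004 -0.06 ] [0.021 0.06 ]
-0.105 84 [-0.005 -0.05 ] [0.022 0.051]
-0.095 73 [-0.008 -0.044] [0.019 0.044]
-0.085 85 [-0.012 -0.036] [0.016 0.037]
-0.075 35 [ 0.003 -0.025] [0.017 0.029]
-0.065 27 [-0.006 -0.015] [0.016 0.013]
-0.055 30 [-0.001 -0.015] [0.015 0.012]
-0.045 24 [-0.003 -0.015] [0.015 0.013]
-0.035 7 [ 0.006 -0.007] [0.012 0.013]
```

The tips sit 38 mm behind the nominal TCP with no lateral offset. I'll repeat the push using the true tip.

```bash
cat >> h.py <<'E'
K=.038   # true fingertips lie K behind the nominal TCP
E
cat > push.py <<'E'
from h import *
O=[np.pi,0,np.deg2rad(79.8)]
p=lambda a,dy=.011,dz=0:fix(grip(a)+[0,dy,dz-K])
move_l(p(1.21,0,.17),feed=.3)
move_l(p(0,.036,.08),feed=.3)
r=move_l(p(0,.034),feed=.2,max_force=20); print(r,observe()["ft_force"])
assert not r
for a in (0.05,.25,.45,.65,.85,1.0,1.1):
    r=move_l(p(a,.011-.011*a/1.2),feed=.12,max_force=35); o=observe(); print(a,r,o["time_s"],o["ft_force"].round(1))
    if r: break
else:
    r=move_l(p(1.21,0,-.006),feed=.04,max_force=30); o=observe(); print(r,o["time_s"],o["ft_force"].round(1),o["eef_pos"],p(1.21,0))
p,d,c=snap("scene","s2.npz")
cv2.imwrite("pics/s2.png",cv2.resize(p[85:220,230:380],None,fx=4,fy=4,interpolation=2)[...,::-1])
E
python3 push.py
```

```text
False [ 0.21229111 -0.10876124 -0.30218068]
0.05 False 8.475 [-0.2  0.7 -0.7]
0.25 False 8.8167 [-0.2  0.3  0.4]
0.45 False 9.1583 [ 0.  -0.1  0.4]
0.65 False 9.5 [0.1 0.8 0.2]
0.85 False 9.8333 [-0.7  1.2 -0.4]
1.0 False 10.125 [ 0.  -0.2  0.9]
1.1 False 10.375 [-0.7 -0.2  1. ]
True 10.7583 [-2.2  3.3  9.8] [ 0.52206662 -0.33471992  0.02435549] [ 0.52071107 -0.33533877  0.02286933]
```

Run:
```python
from h import *
O=[np.pi,0,np.deg2rad(79.8)]
hold(.2);o=observe();print(o["ft_force"],o["eef_pos"])
move_l(fix([0,-.171,.2-K]),feed=.25)
move_l(fix([0,-.05,.22]),feed=.3)
p,d,c=snap("wrist","w2.npz");X=cloud(d,c);F=(X-FX)@RF
m=(abs(F[...,0])<.008)&(d>0)&(F[...,2]<.2)
for y in np.arange(-.21,.16,.015):
    q=F[m&(abs(F[...,1]-y)<.004)]
    if len(q): print(y.round(3),"z med/max",np.median(q[:,2]).round(4),q[:,2].max().round(4))
cv2.imwrite("pics/w2.png",p[...,::-1]); print(observe()["time_s"])
```

```text
[-2.65712594  2.42247009 10.68389851] [ 0.52206026 -0.33470899  0.0243274 ]
-0.12 z med/max 0.0633 0.0649
-0.105 z med/max 0.0583 0.061
-0.09 z med/max 0.0558 0.0596
-0.075 z med/max 0.0509 0.0544
-0.06 z med/max 0.0487 0.0511
-0.045 z med/max 0.0536 0.0556
-0.03 z med/max 0.0588 0.0608
-0.015 z med/max 0.0274 0.0626
-0.0 z med/max 0.0619 0.0646
0.015 z med/max 0.0619 0.0644
0.03 z med/max 0.0621 0.0655
0.045 z med/max 0.062 0.0652
0.06 z med/max 0.0696 0.075
0.075 z med/max 0.0427 0.0443
0.09 z med/max 0.0429 0.0446
0.105 z med/max 0.0427 0.0447
0.12 z med/max 0.0247 0.0271
0.135 z med/max 0.0004 0.0032
0.15 z med/max 0.0005 0.0029
12.3667
```

View pics/w2.png

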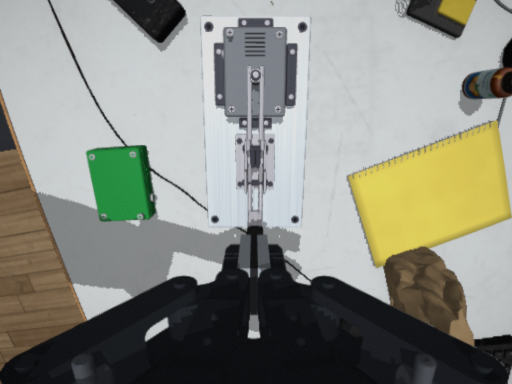

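The arm straps now lie level (z 0.062) at (255,120), and the foot sits on the lid at (256,75). Lid screws are at (229,35), (281,35), (231,108) and (277,108). Next I move to a standoff along the long driver's axis, then re-measure the handle, proud screw and clamp.

```bash
cat >> h.py <<'E'
def Rd(Y,tilt=np.pi/4):  # tool z leaning 'tilt' from down towards yaw Y; camera (tool x) above
    z=np.array([np.cos(Y)*np.sin(tilt),np.sin(Y)*np.sin(tilt),-np.cos(tilt)]); x=np.array([np.cos(Y)*np.cos(tilt),np.sin(Y)*np.cos(tilt),np.sin(tilt)])
    return np.c_[x,np.cross(z,x),z]
eul=lambda R:Ro.from_matrix(R).as_euler('xyz')
def redpts(p,d,X):
    hsv=cv2.cvtColor(p,cv2.COLOR_RGB2HSV); m=((hsv[...,0]<8)|(hsv[...,0]>172))&(hsv[...,1]>130)&(hsv[...,2]>50)&(d>0)
    k,L,st,ce=cv2.connectedComponentsWithStats(m.astype(np.uint8)); return [(st[i],X[L==i]) for i in range(1,k) if st[i,4]>60]
E
python3 - <<'E'
from h import *
f=np.load("w2.npz");c=get_calibration("wrist");c["world_from_camera"]=f["T"];X=cloud(f["d"],c)
F=(X-FX)@RF
for u,v in [(229,35),(281,35),(231,108),(277,108)]:
    w=X[v-6:v+7,u-6:u+7].reshape(-1,3);w=w[w[:,2]<.1]; t=w[w[:,2]>np.percentile(w[:,2],99)-.003];print("screw",(u,v),np.percentile(w[:,2],[50,90,99]).round(4),t.mean(0).round(4),len(t))
Y=np.deg2rad(28.3);R=Rd(Y);B=np.array([.555,.155,.165]);t=B-.12*R[:,2]+K*R[:,2]
print(inverse_kinematics(t,eul(R)))
for e in (0,-.1,.04):print(inverse_kinematics(B+(K+.045)*R[:,2]-R[:,2]*(-e if e<0 else e),eul(R)) )
mid=fix([0,0,.3]); movep(np.array([.5,-.05,.27]),eul(Rd(Y,.4))); movep(t,eul(R)); print(observe()["time_s"])
p,d,c=snap("wrist","w3.npz");X=cloud(d,c);cv2.imwrite("pics/w3.png",p[...,::-1])
for st,P in redpts(p,d,X):
    q=P.mean(0);u,s,vt=np.linalg.svd(P-q,full_matrices=False);print(st,q.round(4),P.min(0).round(3),P.max(0).round(3),vt[0].round(3))
# clamp handle from scene
p,d,c=snap("scene","s3.npz");X=cloud(d,c);F=(X-FX)@RF
m=(abs(F[...,0])<.008)&(F[...,1]<-.1)&(F[...,1]>-.22)&(F[...,2]>.035)&(F[...,2]<.2)
for y in np.arange(-.21,-.1,.015):
    q=F[m&(abs(F[...,1]-y)<.005)]
    if len(q): print(y.round(3),"handle z",q[:,2].max().round(4))
E
```

```text
screw (229, 35) [0.0427 0.0532 0.0539] [ 0.5441 -0.0607  0.0529] 39
screw (281, 35) [0.0425 0.0441 0.0455] [ 0.5967 -0.0706  0.0436] 89
screw (231, 108) [0.0427 0.0443 0.0452] [ 0.5302 -0.1374  0.0433] 118
screw (277, 108) [0.0427 0.0442 0.0454] [ 0.5814 -0.1466  0.0434] 103
[-0.27904869 -0.71929874  2.44444605  0.67183242  0.91616848  0.51605649]
[-0.05308581 -0.12362887  2.29200179  0.98359135  0.45760254  0.23162765]
[-0.17214001 -0.48477606  2.40447539  0.74425804  0.70098642  0.45033189]
[-0.09549135 -0.26512141  2.34337181  0.8688853   0.54071212  0.33678436]
13.9417
[397  51  13   9  77] [0.9681 0.0784 0.0786] [0.965 0.068 0.073] [0.971 0.089 0.085] [-0.114 -0.993  0.042]
[383  73  11   9  62] [0.9668 0.087  0.0285] [0.964 0.078 0.022] [0.972 0.096 0.034] [0.062 0.998 0.031]
[176 163  23  24 378] [0.5673 0.2459 0.1152] [0.553 0.237 0.085] [0.596 0.27  0.124] [-0.849 -0.232  0.475]
[244 162  25  39 754] [0.5823 0.1658 0.1405] [0.561 0.148 0.083] [0.636 0.202 0.156] [-0.701 -0.4    0.591]
[ 21 245  16  10  98] [0.4052 0.4113 0.034 ] [0.4   0.405 0.028] [0.41  0.422 0.038] [-0.146  0.948  0.281]
-0.18 handle z 0.0581
-0.165 handle z 0.0593
-0.15 handle z 0.0615
-0.135 handle z 0.0616
-0.12 handle z 0.0633
-0.105 handle z 0.0564
```

View pics/w3.png

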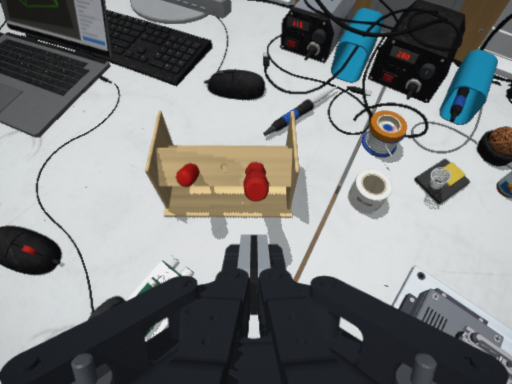

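The wrist view shows the long driver's butt at (257,186), right of the short one at (187,174), with the tape roll at (373,188). The proud screw is confirmed at the -x/+y corner (z 0.053, the other three at lid height). The grip slopes slightly down at z ≈ 0.059, so the clamp is fully shut. Next is a cylinder fit of the handle.

Run:
```python
from h import *
from scipy.optimize import least_squares
def getP(fn,n):
    f=np.load(fn);c=get_calibration(n);c["world_from_camera"]=f["T"];X=cloud(f["d"],c)
    A=[P for st,P in redpts(f["p"],f["d"],X) if np.linalg.norm(np.median(P,0)-[.585,.17,.135])<.03]
    return np.vstack(A)
for fn,n in (("w3.npz","wrist"),("s3.npz","scene"),("t1.npz","top")):
    P=getP(fn,n); c0=np.median(P,0)
    dv=lambda v:-Rd(v[0],v[1])[:,2]
    def res(v,P):
        R=Rd(v[0],v[1]);q=(P-c0)@R[:,:2]-v[2:4];return np.hypot(*q.T)-.0135
    for free in (0,1):
        g=(lambda w:res([w[0],w[1],w[2],w[3]],P)) if free else (lambda w:res([np.deg2rad(28.3),np.pi/4,w[2],w[3]],P))
        s=least_squares(g,[np.deg2rad(28.3),np.pi/4,-.005,0],loss="soft_l1",f_scale=.002);w=s.x
        if not free:w[:2]=np.deg2rad(28.3),np.pi/4
        R=Rd(w[0],w[1]);r=g(w);ok=abs(r)<.004
        a=(P[ok]-c0)@-R[:,2]; end=np.percentile((P-c0)@-R[:,2],98)
        print(n,free,"yaw,tilt",np.rad2deg(w[:2]).round(1),"rms",r[ok].std().round(4),ok.mean().round(2),"butt",(c0+R[:,:2]@w[2:4]-R[:,2]*end).round(4),"ext",a.min().round(3),end.round(3))
```

```text
wrist 0 yaw,tilt [28.3 45. ] rms 0.0015 0.63 butt [0.5676 0.1572 0.1487] ext -0.093 0.008
wrist 1 yaw,tilt [20.8 47.5] rms 0.002 0.71 butt [0.5643 0.1617 0.1473] ext -0.092 0.009
scene 0 yaw,tilt [28.3 45. ] rms 0.0014 0.9 butt [0.5676 0.158  0.1457] ext -0.059 0.037
scene 1 yaw,tilt [27.8 47. ] rms 0.0013 0.91 butt [0.5665 0.1578 0.1444] ext -0.058 0.037
top 0 yaw,tilt [28.3 45. ] rms 0.0014 0.88 butt [0.5655 0.1588 0.1485] ext -0.057 0.035
top 1 yaw,tilt [26.1 47. ] rms 0.0015 0.91 butt [0.5642 0.1596 0.1472] ext -0.057 0.035
```

Run:
```python
from h import *
Y=np.deg2rad(28.3);R=Rd(Y);z=R[:,2];B=np.array([.567,.158,.150])
gripper_to(.06,50)
move_l(B+z*(K-.06),feed=.2,max_force=15)
r=move_l(B+z*(K+.042),feed=.08,max_force=12); o=observe(); print(r,o["time_s"],o["ft_force"],o["eef_pos"])
if not r:
    gripper_to(0,50); o=observe(); print(o["opening"],o["grasp_force"],o["ft_force"],o["torque"],o["time_s"])
p,d,c=snap("scene","s4.npz");cv2.imwrite("pics/s4.png",cv2.resize(p[180:320,120:300],None,fx=4,fy=4,interpolation=2)[...,::-1])
```

```text
False 16.6167 [-0.0663272  -0.54227333  0.5242051 ] [0.61689658 0.18469236 0.09385859]
0.02525156165125963 48.89923520386219 [-2.45620515 -1.08583062  3.15128149] [-0.16638026  0.28906581 -0.01742405] 17.025
```

View pics/s4.png

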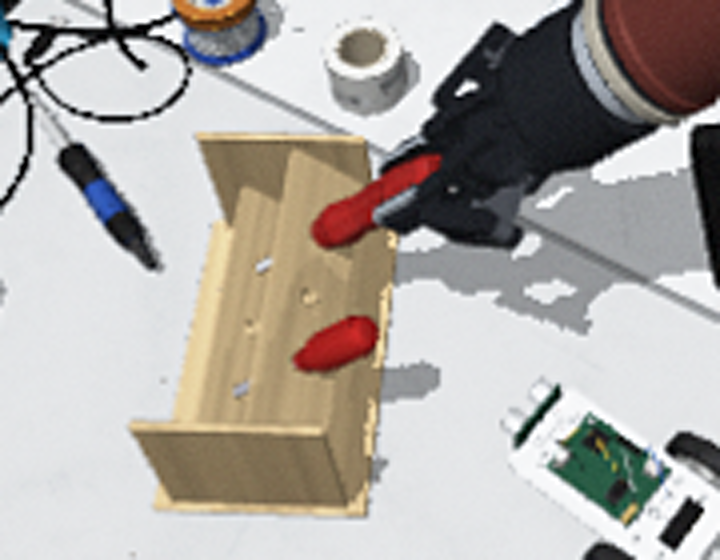

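The long handle is gripped along its axis at (395,195), with opening 25 mm. The short driver at (340,345) and the tape at (365,60) are untouched. Now I draw it out along the axis.

Run:
```python
from h import *
gripper_to(0,80)
Y=np.deg2rad(28.3);R=Rd(Y);z=R[:,2];s=observe()["eef_pos"]
for t in (.04,.08,.125):
    try:
        r=move_l(s-z*t,feed=.1,max_force=25);o=observe();print(t,r,o["ft_force"].round(1),o["opening"],o["time_s"])
        if r:break
    except Unreachable as e: print("unreach",t,e)
for h in (.3,.25,.21): print(inverse_kinematics([.544,-.0607,h],eul(Rd(Y,0))))
```

```text
0.04 False [-7.5 -3.7  6.2] 0.024020754647971713 17.8417
0.08 False [-0.9 -1.  -1. ] 0.02397164317878825 18.3917
0.125 False [-0.   0.3 -1.6] 0.024563976716514415 18.9917
[-2.55213508e-01 -1.45564955e-02  1.58545579e+00 -4.44089210e-16
  1.57069336e+00  8.21654641e-01]
[-2.55213508e-01  2.75535820e-03  1.66004594e+00 -4.44089210e-16
  1.47879135e+00  8.21654641e-01]
[-2.55213508e-01  2.48861110e-02  1.71227080e+00 -4.44089210e-16
  1.40443575e+00  8.21654641e-01]
```

Run:
```python
from h import *
Y=np.deg2rad(28.3);o=observe();s=o["eef_pos"]
move_l(s+[-.02,0,.1],feed=.25)
movep([.52,.03,.30],eul(Rd(Y,0)))
movep([.5435,-.0605,.24],eul(Rd(Y,0)))
hold(.3);o=observe();print(o["eef_pos"],o["opening"],o["grasp_force"],o["ft_force"],o["time_s"])
R=Ro.from_euler('xyz',o["tcp_rot"]).as_matrix()
for n in ("wrist","scene"):
    p,d,c=snap(n,n[0]+"5.npz");X=cloud(d,c);t=(X-o["eef_pos"])@R
    m=(d>0)&(np.hypot(t[...,0],t[...,1])<.025)&(t[...,2]>-.04)&(t[...,2]<.135)
    for z in np.arange(-.035,.135,.01):
        q=t[m&(abs(t[...,2]-z)<.005)]
        if len(q):print(n,z.round(3),len(q),np.median(q,0)[:2].round(4),q[:,:2].min(0).round(3),q[:,:2].max(0).round(3))
    print("tipmax",np.sort(t[m][:,2])[-5:].round(4))
    tp=project(o["eef_pos"]+.116*R[:,2],c)[0];print("tip px",tp,"screw px",project([.5441,-.0607,.0529],c)[0])
    x,y=int(tp[0]),int(tp[1]);cv2.imwrite(f"pics/{n[0]}5.png",cv2.resize(p[max(0,y-70):y+70,max(0,x-70):x+70],None,fx=4,fy=4,interpolation=2)[...,::-1])
a,b=cv2.imread("pics/w5.png"),cv2.imread("pics/s5.png");hh=min(len(a),len(b));cv2.imwrite("pics/ws5.png",cv2.resize(np.hstack([a[:hh],b[:hh]]),(800,400*hh//560)))
```

```text
[ 0.54382382 -0.05965697  0.24107973] 0.023531975963617627 78.72230283915997 [ 0.72802483  0.31205637 -0.36884318] 21.1167
wrist -0.035 262 [0.0118 0.0004] [ 0.002 -0.017] [0.013 0.014]
wrist -0.025 196 [ 0.0115 -0.0002] [ 0.002 -0.011] [0.013 0.012]
wrist -0.015 261 [ 0.0112 -0.0002] [ 0.001 -0.011] [0.013 0.011]
wrist -0.005 308 [0.0122 0.0004] [ 0.001 -0.012] [0.015 0.013]
wrist 0.005 129 [0.0136 0.0004] [ 0.003 -0.013] [0.015 0.013]
wrist 0.015 31 [0.0129 0.0004] [ 0.009 -0.007] [0.014 0.007]
wrist 0.035 3 [ 0.0066 -0.0003] [ 0.007 -0.001] [0.007 0.   ]
wrist 0.045 29 [0.0066 0.0005] [ 0.005 -0.003] [0.007 0.003]
wrist 0.055 27 [0.0069 0.0005] [ 0.005 -0.003] [0.008 0.003]
wrist 0.065 25 [0.0073 0.0005] [ 0.006 -0.002] [0.008 0.003]
wrist 0.075 19 [0.0078 0.0005] [ 0.006 -0.002] [0.008 0.003]
wrist 0.085 17 [0.0082 0.0005] [ 0.007 -0.002] [0.009 0.002]
wrist 0.095 17 [ 0.0086 -0.0004] [ 0.007 -0.002] [0.009 0.002]
wrist 0.105 15 [0.0088 0.0006] [ 0.008 -0.002] [0.009 0.003]
wrist 0.115 2 [0.0094 0.0001] [ 0.009 -0.   ] [0.009 0.001]
tipmax [0.1074 0.1081 0.1091 0.1102 0.1104]
tip
[... 579 characters left out ...]
-0.001]
scene 0.045 5 [ 0.0041 -0.004 ] [ 0.002 -0.005] [ 0.004 -0.003]
scene 0.055 10 [ 0.0039 -0.0034] [ 0.001 -0.006] [ 0.006 -0.001]
scene 0.065 7 [ 0.0034 -0.0039] [ 0.001 -0.006] [ 0.006 -0.001]
scene 0.075 8 [ 0.0049 -0.0041] [ 0.002 -0.005] [ 0.007 -0.001]
scene 0.085 7 [ 0.0045 -0.0035] [ 0.002 -0.005] [ 0.007 -0.002]
scene 0.095 6 [ 0.0051 -0.0039] [ 0.004 -0.004] [ 0.006 -0.003]
scene 0.105 8 [ 0.007  -0.0041] [ 0.003 -0.005] [ 0.008 -0.001]
scene 0.115 5 [ 0.0056 -0.003 ] [ 0.003 -0.004] [ 0.008 -0.002]
scene 0.125 1 [ 0.0049 -0.    ] [ 0.005 -0.   ] [ 0.005 -0.   ]
tipmax [0.112  0.1141 0.1149 0.1193 0.1218]
tip px [285.06963656 167.4466927 ] screw px [283.74717896 185.68940897]
```

View pics/ws5.png

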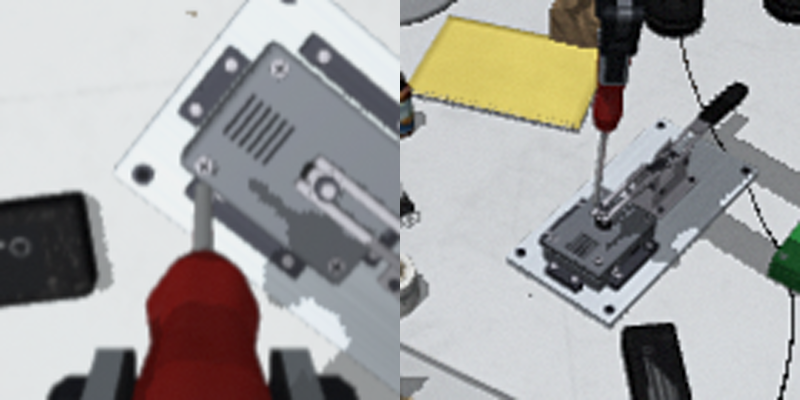

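Left (wrist): the driver hangs coaxially with its shaft pointing at the proud screw, crop (205,165), and the foot is on the lid at (325,190). Right (scene): the driver is upright, the handle level at (725,100) and the clamp shut. The shaft leans about 2° in tool x, so I'll correct that. First I refine the tip length and screw position.

Run:
```python
from h import *
o=observe();R=Ro.from_euler('xyz',o["tcp_rot"]).as_matrix();T0=o["eef_pos"]
for fn,n,z in (("w5.npz","wrist",.0525),("w2.npz","wrist",.0525),("s3.npz","scene",.0505),("s5.npz","scene",.0505)):
    f=np.load(fn);c=get_calibration(n);c["world_from_camera"]=f["T"];g=cv2.cvtColor(f["p"],cv2.COLOR_RGB2GRAY)
    x,y=project([.544,-.0607,.0525],c)[0].round().astype(int);w=9 if n=="wrist" else 5
    a=g[y-w:y+w+1,x-w:x+w+1].astype(int);m=(a>np.median(a)+35).astype(np.uint8)
    k,L,st,ce=cv2.connectedComponentsWithStats(m);
    for i in range(1,k):
        if st[i,4]>=4: print(fn,st[i,2:],"px",ce[i]+[x-w,y-w],ray([ce[i]+[x-w,y-w]],c,z).round(4))
    X=cloud(f["d"],c)[y-w:y+w+1,x-w:x+w+1].reshape(-1,3);q=X[(X[:,2]>.049)&(X[:,2]<.058)];print("  depth top",len(q),q.mean(0).round(4),"lid",np.median(X[:,2]).round(4))
# tip length along axis in the scene view
f3,f5=np.load("s3.npz"),np.load("s5.npz");c=get_calibration("scene")
dd=f3["d"]-f5["d"];cd=abs(f3["p"].astype(int)-f5["p"]).max(-1)
for L in np.arange(.09,.135,.003):
    u,v=project(T0+R@[.0036+.038*(L-.045),0,L],c)[0];u0,v0=int(round(u)),int(round(v))
    print(L.round(3),(u.round(1),v.round(1)),"ddepth",dd[v0,u0-2:u0+3].round(2),"col",cd[v0,u0-2:u0+3])
```

```text
w5.npz [ 5 19 54] px [246.24074074 172.12962963] [[ 0.5377 -0.0529  0.0525]]
w5.npz [2 3 5] px [251.6 170.8] [[ 0.5424 -0.0581  0.0525]]
  depth top 35 [ 0.5446 -0.0601  0.0523] lid 0.0422
w2.npz [ 17  19 100] px [226.63  27.41] [[ 0.5419 -0.0556  0.0525]]
w2.npz [ 6  3 10] px [229.5  29.8] [[ 0.5444 -0.0585  0.0525]]
  depth top 41 [ 0.5441 -0.0608  0.0528] lid 0.0421
s3.npz [ 9  5 13] px [282.61538462 182.61538462] [[ 0.5525 -0.0707  0.0505]]
s3.npz [ 8  6 18] px [282.44444444 186.55555556] [[ 0.5466 -0.0581  0.0505]]
  depth top 0 [nan nan nan] lid 0.2753
  depth top 4 [ 0.5421 -0.0586  0.0498] lid 0.0389
0.09 (np.float64(283.6), np.float64(160.2)) ddepth [0.   0.21 0.21 0.   0.  ] col [ 19  87 136 105  24]
0.093 (np.float64(283.5), np.float64(161.1)) ddepth [-0.   -0.01  0.2   0.2   1.05] col [ 16  49 101 140  66]
0.096 (np.float64(283.4), np.float64(161.9)) ddepth [ 0.   -0.    0.19  0.19  0.  ] col [ 18  36 100 144  74]
0.099 (np.float64(283.3), np.float64(162.8)) ddepth [0.   0.   0.19 0.15 0.  ] col [ 17  37 100  86  17]
0.102 (np.float64(283.1), np.float64(163.6)) ddepth [-0
[... 530 characters left out ...]
 0.12  0.   -0.  ] col [15 27 55 39 12]
0.12 (np.float64(282.5), np.float64(168.6)) ddepth [-0.    0.11  0.11  0.   -0.  ] col [12 20 45 17 11]
0.123 (np.float64(282.4), np.float64(169.4)) ddepth [-0.   -0.    0.11  0.11  0.  ] col [16 12 20 45 17]
0.126 (np.float64(282.3), np.float64(170.2)) ddepth [ 0.  0. -0. -0. -0.] col [13 14 18 20 16]
0.129 (np.float64(282.2), np.float64(171.0)) ddepth [-0.  0.  0.  0.  0.] col [17 14 21 19 13]
0.132 (np.float64(282.1), np.float64(171.8)) ddepth [-0.  0. -0. -0.  0.] col [14 14 14  4 12]
0.135 (np.float64(282.0), np.float64(172.6)) ddepth [ 0.  0.  0.  0. -0.] col [14 14 13  8 18]<stdin>:10: RuntimeWarning: Mean of empty slice.
  ret = um.true_divide(
```

```bash
cat >> h.py <<'E'
SC=np.array([.5443,-.0605,.0526]); TIP=np.array([.0063,0,.119]); RV=Rd(np.deg2rad(28.3),-.035)
E
cat > go.py <<'E'
import sys
from h import *
gap=float(sys.argv[1])
r=move_l(SC+[0,0,gap]-RV@TIP,feed=.1,rotation=eul(RV),max_force=8);hold(.4);o=observe();print(r,o["time_s"],o["eef_pos"],o["ft_force"].round(1))
R=Ro.from_euler('xyz',o["tcp_rot"]).as_matrix()
c3=np.load("s3.npz")
for n in ("wrist","scene"):
    p,d,c=snap(n,f"{n[0]}_{gap}.npz");X=cloud(d,c);rel=X-SC
    zb=.003 if n=="scene" else 0
    m=(d>0)&(np.hypot(rel[...,0],rel[...,1])<.012)&(rel[...,2]+zb>-.002)&(rel[...,2]+zb<.075)
    if n=="scene": m&=(c3["d"]-d>.004)
    for z in np.arange(0,.075,.005):
        q=rel[m&(abs(rel[...,2]+zb-z)<.0025)]
        if len(q): print(n,z.round(3),len(q),q.mean(0)[:2].round(4))
    print("pred tip px",project(o["eef_pos"]+R@TIP,c)[0].round(1),"screw",project(SC,c)[0].round(1))
    C=c["world_from_camera"][:3,3]-SC;print("cam dir",(C/np.linalg.norm(C)).round(2))
E
python3 go.py .022
```

```text
False 22.2333 [ 0.54262139 -0.06157604  0.19421236] [0.4 0.6 0.1]
wrist 0.0 41 [0.0003 0.0004]
wrist 0.03 2 [0.0034 0.0015]
wrist 0.035 7 [0.0031 0.0009]
wrist 0.04 8 [0.0028 0.0013]
wrist 0.045 8 [0.003  0.0013]
wrist 0.05 8 [0.003  0.0011]
wrist 0.055 8 [0.0027 0.0013]
wrist 0.06 12 [0.0029 0.0012]
wrist 0.065 9 [0.0029 0.0006]
wrist 0.07 9 [0.0028 0.0009]
pred tip px [253.4 177.1] screw [253.2 172.2]
cam dir [0.2  0.11 0.97]
scene 0.035 2 [-0.002   0.0026]
scene 0.04 3 [-0.0017  0.0035]
scene 0.045 2 [-0.0016  0.0029]
scene 0.05 3 [-0.0025  0.0044]
scene 0.055 3 [-0.0013  0.0027]
scene 0.06 2 [0.0002 0.004 ]
scene 0.065 4 [-0.0019  0.0031]
scene 0.07 3 [-0.0015  0.0028]
pred tip px [284.  180.2] screw [283.6 185.8]
cam dir [-0.26  0.59  0.76]
```

Run:
```python
from h import *
c=get_calibration("scene");f=np.load("s_0.022.npz");X=cloud(f["d"],c);rel=X-SC
o=observe();R=Ro.from_euler('xyz',o["tcp_rot"]).as_matrix();b=o["eef_pos"]+R@TIP
for h in np.arange(-.024,.05,.0035):
    u,v=project(b+[0,0,h],c)[0];u0,v0=int(round(u)),int(round(v))
    print((h+.022).round(4),(u0,v0),"z",rel[v0,u0-2:u0+3,2].round(3),"grey",f["p"][v0,u0-2:u0+3].mean(-1).round())
f=np.load("w_0.022.npz");c=get_calibration("wrist");X=cloud(f["d"],c);rel=X-SC
for v in range(166,192,2):print(v,rel[v,250:258:2,2].round(3),f["p"][v,248:260:2].mean(-1).round())
```

```text
-0.002 (284, 186) z [-0.012 -0.014 -0.014 -0.013 -0.013] grey [116. 116. 114.  91.  76.]
0.0015 (284, 185) z [-0.016 -0.012 -0.012 -0.012 -0.015] grey [107. 115. 115. 107.  68.]
0.005 (284, 184) z [-0.012 -0.012 -0.016 -0.011 -0.013] grey [ 91. 109. 110. 113. 108.]
0.0085 (284, 184) z [-0.012 -0.012 -0.016 -0.011 -0.013] grey [ 91. 109. 110. 113. 108.]
0.012 (284, 183) z [-0.012  0.721 -0.015 -0.013 -0.013] grey [ 84.  89. 108. 112. 115.]
0.0155 (284, 182) z [-0.015 -0.014 -0.012 -0.013 -0.013] grey [ 80.  65.  82. 108. 112.]
0.019 (284, 181) z [-0.017 -0.013  0.023 -0.014 -0.012] grey [ 69.  77.  72. 104. 112.]
0.0225 (284, 180) z [-0.012 -0.012  0.029  0.026 -0.011] grey [100.  87.  85.  91. 109.]
0.026 (284, 179) z [-0.014 -0.013  0.03   0.032 -0.014] grey [114. 104. 110.  88. 105.]
0.0295 (284, 178) z [-0.013 -0.015  0.037  0.035 -0.012] grey [112. 106. 115.  89. 112.]
0.033 (284, 177) z [-0.013 -0.013  0.039  0.041 -0.012] grey [112. 105. 119.  90.  50.]
0.0365 (284, 177) z [-0.013 -0.013  0.039  0.041 -0.012] grey [112. 105. 119.  90.  50.]
0.04 (284, 176) z [-0.015 -0.011  0.0
[... 989 characters left out ...]
 -0.002] [148. 155. 204. 168. 153. 146.]
172 [-0.001  0.     0.318 -0.002] [145. 199. 125. 117. 196. 142.]
174 [-0.01   0.001 -0.001 -0.001] [136. 184. 133. 160. 148. 108.]
176 [-0.012 -0.01   0.031 -0.01 ] [196. 111. 160. 157. 143. 143.]
178 [-0.03   0.037  0.039  0.036] [106.  90. 125. 116. 113. 146.]
180 [-0.028  0.046  0.047  0.043] [ 78.  91. 124. 115.  98. 143.]
182 [-0.029  0.051  0.054  0.05 ] [ 82.  91. 126. 117.  99. 132.]
184 [-0.028  0.059  0.06   0.058] [128.  94. 126. 117.  96. 132.]
186 [-0.041  0.066  0.067  0.063] [238. 170. 125. 116.  96.  88.]
188 [-0.04   0.072  0.073  0.069] [242. 214. 126. 116.  97.  86.]
190 [-0.041  0.079  0.079  0.076] [241. 215. 127. 116.  99.  88.]
```

```bash
python3 go.py .009
python3 - <<'E'
from h import *
c=get_calibration("scene");f=np.load("s_0.009.npz");X=cloud(f["d"],c);rel=X-SC
u0,v0=project(SC,c)[0].round().astype(int)
for v in range(v0-11,v0+4):print(v,rel[v,u0-3:u0+4,2].round(3),f["p"][v,u0-3:u0+4].mean(-1).round())
f=np.load("w_0.009.npz");c=get_calibration("wrist");X=cloud(f["d"],c);rel=X-SC
u0,v0=project(SC,c)[0].round().astype(int);print(u0,v0)
for v in range(v0-8,v0+12):print(v,rel[v,u0-6:u0+7:2,2].round(3),f["p"][v,u0-6:u0+7:2].mean(-1).round())
E
```

```text
False 23.0167 [ 0.54256432 -0.0615682   0.18100228] [-0.1 -0.4 -0.3]
wrist 0.0 35 [0.001 0.001]
wrist 0.02 8 [0.0026 0.0012]
wrist 0.025 7 [0.0033 0.0012]
wrist 0.03 8 [0.0025 0.0017]
wrist 0.035 9 [0.0031 0.0009]
wrist 0.04 7 [0.0029 0.0014]
wrist 0.045 11 [0.0027 0.0015]
wrist 0.05 7 [0.0028 0.0009]
wrist 0.055 11 [0.0028 0.0008]
wrist 0.06 12 [0.0026 0.0011]
wrist 0.065 12 [0.003  0.0009]
wrist 0.07 13 [0.0029 0.0007]
pred tip px [253.4 177.2] screw [253.3 175.1]
cam dir [0.21 0.11 0.97]
scene 0.03 1 [0.0019 0.0027]
scene 0.035 2 [-0.0024  0.0034]
scene 0.04 3 [-0.0018  0.0039]
scene 0.045 3 [-0.0024  0.0039]
scene 0.05 2 [-0.0015  0.0035]
scene 0.055 3 [-0.0017  0.0035]
scene 0.06 3 [-0.0004  0.0033]
scene 0.065 5 [-0.0014  0.0023]
scene 0.07 1 [-0.0016  0.0031]
pred tip px [283.8 183.5] screw [283.6 185.8]
cam dir [-0.26  0.59  0.76]
175 [-0.013 -0.011 -0.008  0.047  0.048  0.003 -0.006] [112. 114.  51. 110. 105.  65.  27.]
176 [-0.014 -0.013 -0.011  0.044  0.042 -0.009 -0.009] [110. 113.  85. 115.  99.  35.  10.]
177 [-0.013 -0.013 -0.014  0.039  0.043 -0.011 -0.012] [112. 115.
[... 2278 characters left out ...]
.029 -0.01  -0.011] [234.  96. 121. 124. 107. 108. 103.]
180 [-0.041 -0.029  0.028  0.033  0.033 -0.011 -0.008] [222.  70. 112. 124. 106. 123. 128.]
181 [-0.035 -0.029  0.032  0.038  0.036 -0.011 -0.01 ] [161.  73. 112. 124. 107. 131. 146.]
182 [-0.032 -0.028  0.037  0.04   0.04  -0.009 -0.01 ] [ 87.  85. 114. 123. 107. 131. 147.]
183 [-0.029 -0.03   0.039  0.043  0.043 -0.011 -0.01 ] [ 71.  88. 118. 124. 107. 125. 147.]
184 [-0.029 -0.029  0.043  0.046  0.047 -0.011 -0.011] [ 82.  88. 119. 123. 108. 114. 142.]
185 [-0.028 -0.029  0.047  0.051  0.049 -0.024 -0.012] [ 89.  89. 120. 123. 108. 102. 133.]
186 [-0.029 -0.028  0.049  0.053  0.053 -0.026 -0.012] [102.  90. 120. 124. 108.  93. 136.]
```

The scene rows put the tip end at 184.5 and the screw top at 187.3, a gap of about 12 mm, with columns aligned. Lower 2 mm, settle, check the state, and hand in.

```bash
python3 go.py .007 | grep -v "0\.0[3-7]"
python3 - <<'E'
from h import *
c=get_calibration("scene");f=np.load("s_0.007.npz");X=cloud(f["d"],c);rel=X-SC;u0,v0=project(SC,c)[0].round().astype(int)
for v in range(v0-4,v0+4):print(v,rel[v,u0-2:u0+3,2].round(3))
F=(X-FX)@RF
for y in (-.18,-.15,-.12):
    q=F[(abs(F[...,0])<.008)&(abs(F[...,1]-y)<.006)&(F[...,2]>.035)&(F[...,2]<.2)];print("handle",y,q[:,2].max().round(4) if len(q) else None)
hold(.5);o=observe();print(o["time_s"],o["ft_force"].round(1),abs(o["joint_velocities"]).max(),o["opening"],o["grasp_force"])
if abs(o["ft_force"]).max()<3: job_done(); print("done")
E
```

```text
wrist 0.0 34 [0.0009 0.0011]
wrist 0.015 4 [0.0025 0.0013]
wrist 0.02 7 [0.0026 0.0015]
wrist 0.025 7 [0.0027 0.0011]
pred tip px [253.4 177.1] screw [253.4 175.5]
cam dir [0.21 0.11 0.97]
pred tip px [283.8 184.1] screw [283.6 185.8]
cam dir [-0.26  0.59  0.76]
182 [-0.015  0.016  0.022  0.017 -0.011]
183 [-0.015  0.015  0.018  0.014 -0.013]
184 [-0.015  0.01   0.012 -0.015  0.721]
185 [-0.014 -0.013  0.007 -0.012 -0.012]
186 [-0.013 -0.014 -0.014 -0.011 -0.013]
187 [-0.014 -0.002 -0.003 -0.006 -0.011]
188 [-0.014 -0.002 -0.001 -0.004 -0.013]
189 [-0.013 -0.009 -0.007 -0.014 -0.014]
handle -0.18 0.0578
handle -0.15 0.0597
handle -0.12 0.0613
24.3667 [ 0.4  0.3 -0.6] 0.002054904019507189 0.024061922893697265 78.72034303843975
the job is handed in; nothing more can be done
done
```

The job is handed in at about 24 s: the clamp is shut, and the long screwdriver is held upright and still, its tip centred to about 1 mm and roughly 1 cm above the proud screw by camera measurement, touching nothing; the short driver and tape roll were left alone.

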